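Slide a scraper blade onto its locating pin and shut the guard gate

TASK

Swing the yellow guard gate of the blue blade holder open, slide the flat steel scraper blade along the bench into the holder, without lifting it, until its notch is over the brass pin and its notched edge is flush against the back shoulder, then swing the gate fully shut behind it. Do not disturb the red cup, the brass socket, the jar or the white candle sleeve, and leave everything at rest.

Things in the scene. Friction and masses are not known exactly. Their poses are not given: they have to be found in the camera images.
- holder: Blue U-shaped blade holder fixed to the bench; a blade goes in along its +x through the mouth at x < -60 mm. Origin on the bench at the axis of the brass pin (8 mm diameter, 14 mm high), z up. No raised floor: the blade slides on the bench straight in. With the blade home, the blade's origin is at x = -31, y = 0 mm, axes parallel, its orange edge at x = -76 mm, outside the cheeks.
- pin_top (a point): Top centre of the brass locating pin, 14 mm over the bench, at holder x = 0, y = 0.
- shoulder (a point): Middle of the top edge of the back shoulder's face, at holder x = +14 mm, 20 mm over the bench. The shoulder is a bar 150 mm long (holder y) and 22 mm thick.
- cheek (a point): Top of the +y side cheek at its middle (holder x = -18, y = +66 mm). The two cheeks are alike, 20 mm high, inner faces at y = +57 and -57 mm, from x = -60 to +14 mm; the +y one goes on as an arm (y = 61 to 75 mm) to the gate's pivot.
- gate_pivot (a point): Top of the gate's pivot post, holder x = -85, y = +66 mm: steel, radius 10 mm, 24 mm high.
- gate (a joint): Yellow guard gate, rad, about its vertical pivot. At angle a the bar points along (-sin a, -cos a) in holder x, y: 0 = shut across the mouth; opening swings its end outwards to holder -x, then +y; end stop 2.0. Starts at 0 to 0.7, blocking the mouth; above 1.6 the blade passes. Stays where left (1.4 N at the post). Bar 12 mm thick, 3 to 15 mm high, 3 mm behind a blade that is home.
- gate_post (a point): Top centre of the red upright post on the gate's free end, 58 mm from the pivot: 14 mm diameter, from 3 to 40 mm over the bench. Push it sideways with a fingertip.
- blade: Flat steel blade, 90 mm (x) by 100 mm (y) by 6 mm, about 0.4 kg, too wide to grasp. Origin at the centre of its underside, z up. Notch in the middle of its +x edge: 12 mm wide, 20 mm deep, flaring to 24 mm over the outer 10 mm. Push the other (-x) edge, with the 16 mm orange stripe on top. It starts on the mouth's side, notch turned to the mouth within about 0.6 rad.
- blade_notch (a point): Point in the notch, on the underside, 14 mm in from the +x edge on the middle line (31 mm from the blade's origin). It coincides with the pin's axis when the blade is home.
- red_cup: Loose open red glass cup, 68 mm across, 40 mm high; origin under its centre. To be left alone.
- brass_socket: Loose brass lamp socket, foot 56 mm across, 55 mm high; origin under its centre. To be left alone.
- jar: Loose amber jar with black lid, 56 mm across, 62 mm high; origin under its centre. To be left alone.
- candle_sleeve: Loose white ceramic candle sleeve, 36 mm across, 50 mm high; origin under its centre. To be left alone.

How it is judged (in metres and radians):
On the way, in this order (a step that is already met when the one before it is completed fails the run):
1. the gate is swung open, clear of the mouth (value of joint gate above 1.3 rad), for 0.1 s.
2. the blade is home: notch over the pin, edge at the shoulder (x of blade_notch in the frame of holder between -0.0035 and 0.0035 m and y of blade_notch in the frame of holder between -0.0035 and 0.0035 m and angle between the x axis of blade and the x axis of holder, either way round below 0.06 rad and angle between blade's own z axis and vertical below 0.05 rad and height (world z) of blade below 0.003 m), for 0.2 s.
At the end, for the whole second after the job is handed in: The blade lies flat on the bench with its notch over the pin, within 3.5 mm of home in each direction and within 0.06 rad of square; the gate is shut (below 0.12 rad); the cup, socket, jar and sleeve stand upright where they were; all at rest (all of step 2 and value of joint gate below 0.12 rad and linear speed of blade below 0.01 m/s and velocity of joint gate between -0.05 and 0.05 rad/s and angle between each of red_cup, brass_socket, jar, candle_sleeve's own z axis and vertical below 0.1 rad); the robot touches nothing.
It fails at once if the blade is lifted off the bench (height (world z) of blade above 0.012 m or angle between blade's own z axis and vertical above 0.2 rad).
It fails at once if the red cup is shifted by more than 15 mm (distance of red_cup from where it was at the start of the episode above 0.015 m).
It fails at once if the brass socket is shifted by more than 15 mm (distance of brass_socket from where it was at the start of the episode above 0.015 m).
It fails at once if the jar is shifted by more than 15 mm (distance of jar from where it was at the start of the episode above 0.015 m).
It fails at once if the candle sleeve is shifted by more than 15 mm (distance of candle_sleeve from where it was at the start of the episode above 0.015 m).
It also fails if it takes over 72 s, if anything falls off the work surface, if the arm or the gripper's body presses on something with over 40 N, if the wrist force passes 120 N, or if a joint passes its speed limit or range.

ROBOT

A 6-joint arm with a two-finger parallel gripper is mounted at the origin on the work surface. World frame = base frame: x ahead of the robot, y to its left, z up, the work surface at z = 0. Lengths are in mm, angles in degrees, forces in N, time in s.
With the tool pointing down it reaches from about 300 to 850 mm from the base axis. Payload 4.2 kg.
Tool frame: the origin (TCP) lies on the centre line of the jaws, within the pads' length; the fingertips stand 11 mm ahead of it and the grasp point (between the pads) lies 8 mm behind it; z points along the fingers, y is the line along which they close (so a half turn about z gives the same grasp; the last joint's range is limited). The gripper opens to 91 mm and grips with 3 to 60 N. Pads are 32 mm wide; open, the fingers measure 118 mm over their backs; the gripper's body (76 mm by 178 mm) begins 60 mm behind the grasp point.
Start: joints at [-64.973, 18.312, 89.639, -0, 72.044, -1.146], TCP at [253.626, -516.06, 203.176] pointing down, gripper open.
Joint ranges: [-177.97, 177.97], [-48.28, 115.42], [12.27, 149.76], [-77.06, 257.06], [2.81, 150.46], [-146.56, 146.56]. Speed limits (degrees/s): [147.25, 147.25, 180, 180, 180, 180].

INTERFACE

Orientations are given as [roll, pitch, yaw] about the fixed x, y, z axes, in that order (R = Rz(yaw) Ry(pitch) Rx(roll)).
In Python, from workcell import env, grab_frame, camera_model, models gives the robot as it stands.
- The arm moves only by the shell command python3 -m crank 'ROWS' [FORCE]. ROWS is text: rows parted by semicolons, each of 7 numbers parted by spaces: the closure, from -1 (fully open) to 1 (shut), so that 0 is half open, then the shift along the tool's x, y, z in mm, then the turn, a rotation vector about the tool's x, y, z in degrees. A call has 1 to 10 rows; each row shifts and turns the commanded pose from where the row before left it, along the tool's axes as they then stand; what a row does not reach is not made up. A row lasts 1/8 s, in which the tool goes at most 62.5 mm and 10.7 degrees, less where a joint would pass 70% of its speed; a pose out of reach is approached as far as the arm can. A call is refused whole if a number of a shift passes 62.5 or a number of a turn 10.7, either way. A call with a gripper value outside its range is refused whole. The fingers move at their own pace and stop on an object; FORCE is the grip in N (left out, the last holds). Time passes only in rows, so rows that do not move let the fingers close. It gives the time, the measured TCP pose, the force, the opening and the grip force at its end, in the units of the state.
- env.state(): the state, without advancing time (a new reading comes with each control period).
- grab_frame(name): name is "scene" or "top" or "wrist"; returns the picture (384x512x3 uint8, blue, green, red); there is no depth.
- camera_model(name): a dict with "K" (3x3 intrinsics, pixels), "k1" (the pictures are not rectified: a ray, as slopes to the right and down, at radius r is drawn at 1 + k1 r^2 times it, then the intrinsics apply), "R" (3x3) and "t" (3): a world point X has camera coordinates R X + t; the wrist camera has in their place "mount" (4x4, takes a point from camera to tool coordinates, whose origin is the TCP and whose axes are the flange's). Camera axes: x right, y down, z forward; pixel columns grow to the right and rows downward; lengths in mm; the calibration is good to about 2 mm. A picture is of the moment at which its call begins: read the wrist's pose just before it. camera_model takes no time and is no camera call.
- env.job_done(): hands the job in; it is judged then, once.
Trained networks look in the newest picture that a camera, given by its name, has taken for a name from the list of things; names that differ only in an ending like _2 or _b are one class to them, and where a whole thing is asked for, a point or a joint stands for the part that bears it (a point fixed in the world has none). Each returns a list of dicts, best first, with "p" (0 to 1); they miss things now and then, are a little off and sometimes report something else, mostly with a low value. They report only what shows in the picture. A call takes as long as a camera call.
- models.search_frame(name, camera): "point" ([x, y, z] in mm, in world coordinates, good to about 4 mm: the middle of the surface that is visible of it).
The state is a dict: "time_s": time; "qpos": joint angles; "qvel": joint speeds; "effort": joint torques, N m; "ee_pos": TCP position; "ee_rot": TCP orientation; "force": force on the tool from outside, world axes, zero at the start; "torque": the same for the moment, N m; "gripper_width": finger opening in mm; "gripper_force": force on a finger pad.
Only numpy, scipy, OpenCV 4.12 (cv2) and the standard library are available. Lean on these libraries where they do the work, as an engineer would, in place of code of your own. Each camera call takes 0.05 s, during which the arm holds its last target. There are 200 camera calls.

## Working session

There is one attempt and no reset: what is moved stays moved. The work goes in short steps, Python scripts to look and compute and a shell command to move; the robot and the scene stay as the last step left them, time stands still between calls to the robot, and variables do not carry over. Pictures are saved under pics/ and viewed, at most 10 in all, crops included, and the job is handed in when it is done.

```bash
ls; mkdir -p pics; cat > h.py <<'E'
import numpy as np, cv2
from workcell import env, grab_frame, camera_model, models
def ray(cam,u,v):
    m=camera_model(cam);K=np.array(m["K"]);xd=(u-K[0,2])/K[0,0];yd=(v-K[1,2])/K[1,1]
    x,y=xd,yd
    for _ in range(20):
        f=1+m["k1"]*(x*x+y*y);x,y=xd/f,yd/f
    R=np.array(m["R"]);t=np.array(m["t"]).ravel()
    return -R.T@t, R.T@np.array([x,y,1])
def at(cam,u,v,z):
    o,d=ray(cam,u,v);return o+d*(z-o[2])/d[2]
def proj(cam,X):
    m=camera_model(cam);K=np.array(m["K"]);p=np.array(m["R"])@np.array(X,float)+np.array(m["t"]).ravel()
    x,y=p[:2]/p[2];f=1+m["k1"]*(x*x+y*y);return K[0,0]*x*f+K[0,2],K[1,1]*y*f+K[1,2]
E
python3 - <<'E'
from h import *
np.set_printoptions(precision=1,suppress=True)
s=env.state();print(s["time_s"],s["ee_pos"],s["ee_rot"],s["force"])
for c in ["top","scene"]:
    im=grab_frame(c);cv2.imwrite(f"pics/{c}0.png",im if c!="top" else cv2.resize(im,(800,600),interpolation=cv2.INTER_CUBIC))
    for n in ["holder","pin_top","shoulder","cheek","gate_pivot","gate","gate_post","blade","blade_notch","red_cup","brass_socket","jar","candle_sleeve"]:
        try: print(c,n,[(np.array(d["point"]),round(d["p"],2)) for d in models.search_frame(n,c)[:2]])
        except Exception as e: print(n,e)
print(env.state()["time_s"])
E
```

```text
pics
0.0 [ 253.4 -515.6  202.3] [-179.9   -0.    26.2] [-0.8 -0.6 -0.2]
top holder [(array([ 515.5, -214. ,    4. ]), 0.68)]
top pin_top [(array([ 515.1, -216.2,    0.7]), 0.64)]
top shoulder [(array([ 518. , -216.6,    1.9]), 0.66)]
top cheek [(array([ 521. , -211.7,   -5.1]), 0.63), (array([483.8, 127.5,   9.2]), 0.39)]
top gate_pivot [(array([ 518.6, -208.8,    0.6]), 0.66), (array([657.8,  21. ,   8.8]), 0.51)]
top gate [(array([ 520.8, -214.4,    2.7]), 0.71), (array([ 534.8, -142.4,    9.5]), 0.5)]
top gate_post [(array([ 540.4, -142.6,   13.5]), 0.57)]
top blade [(array([482.1, 129. ,   6.9]), 0.93)]
top blade_notch [(array([482.8, 130.1,   5.2]), 0.66)]
top red_cup [(array([ 661. , -212.4,   20.4]), 0.61)]
top brass_socket [(array([658. ,  25.1,  11.4]), 0.6)]
top jar [(array([ 398.9, -100.3,   62. ]), 0.58)]
top candle_sleeve [(array([344.5,   5.1,  51.7]), 0.75)]
scene holder [(array([ 520.9, -217.9,    7.8]), 0.96)]
scene pin_top [(array([ 522.7, -220.6,    8.6]), 0.6)]
scene shoulder [(array([ 525.7, -217.2,   14.4]), 0.83), (array([488.7, 121. ,   8. ]), 0.47)]
scene cheek [(array([ 528.8, -218. ,    6.6]), 0.97)]
scene gate_pivot [(array([ 518.9, -215.5,   13.5]), 0.83)]
scene gate [(array([ 528.7, -151.1,   10. ]), 0.81)]
scene gate_post [(array([ 529.7, -150. ,   14.9]), 0.78)]
scene blade [(array([490.1, 123.7,   8.7]), 0.69)]
scene blade_notch [(array([486.3, 121.9,  11.1]), 0.9)]
scene red_cup [(array([ 652.2, -203.3,   21.3]), 0.82)]
scene brass_socket [(array([666.4,   9.3,   6.7]), 0.6)]
scene jar [(array([ 414.4, -111.2,   50.8]), 0.61)]
scene candle_sleeve [(array([352.5,  -4. ,  36.9]), 0.63)]
1.4
```

View pics/top0.png

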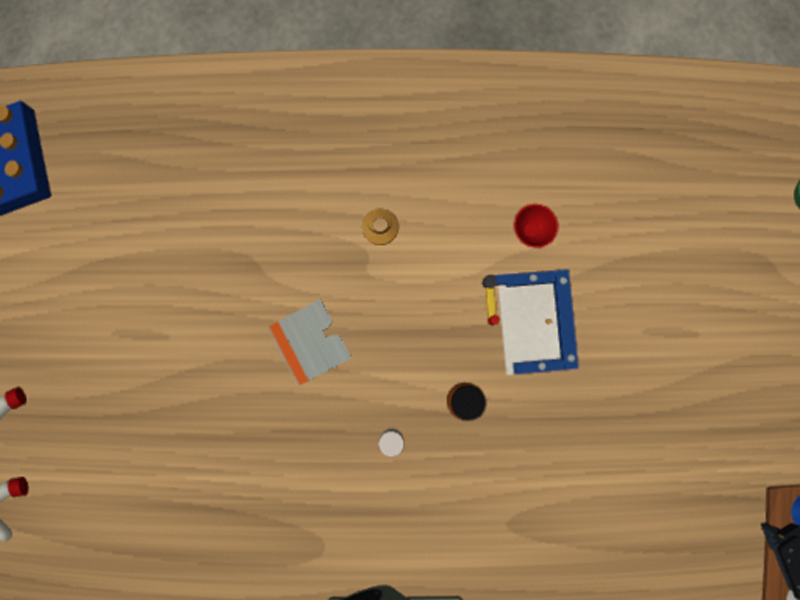

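View pics/scene0.png

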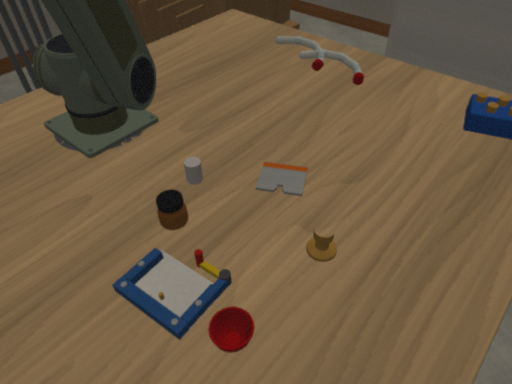

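The top view (800x600) shows the holder with its mouth to the left. The pin is at about (548,321), the pivot at (489,281) and the gate post at (493,320). The blade is at about (310,340), turned roughly 23° from the holder. The route to the mouth is clear: the jar is at (467,401), the socket at (380,226) and the cup at (536,226). Next I fit the poses by silhouette.

```bash
cat > fit.py <<'E'
from h import *
from scipy.optimize import minimize
def box(x0,x1,y0,y1,z0,z1): return [(x,y,z) for x in(x0,x1) for y in(y0,y1) for z in(z0,z1)]
HOLD=[box(14,36,-75,75,0,20),box(-60,14,57,75,0,20),box(-60,14,-75,-57,0,20),box(-85,-60,61,75,0,20)]
BLADE=[box(-45,25,-50,50,0,6),box(25,45,-50,-12,0,6),box(25,45,12,50,0,6),box(25,35,6,12,0,6),box(25,35,-12,-6,0,6)]
STRIPE=[box(-45,-29,-50,50,5,6)]
S=4
def w(p,P):
    c,s=np.cos(p[2]),np.sin(p[2]);P=np.array(P,float)
    return np.c_[p[0]+c*P[:,0]-s*P[:,1],p[1]+s*P[:,0]+c*P[:,1],P[:,2]]
def fit(mask,parts,p0,cam="top"):
    M=cv2.resize(mask.astype(np.float32),None,fx=S,fy=S,interpolation=cv2.INTER_LINEAR)
    def cost(q):
        p=(q[0],q[1],q[2]/60);I=np.zeros(M.shape,np.float32)
        for b in parts:
            uv=np.array([proj(cam,X) for X in w(p,b)])*S+(S-1)/2
            cv2.fillConvexPoly(I,cv2.convexHull(np.round(uv*16).astype(np.int32)),1.0,shift=4)
        return 1-(I*M).sum()/np.maximum(I,M).sum()
    q=np.array([p0[0],p0[1],p0[2]*60])
    for d in (10,4): 
        r=minimize(cost,q,method="Nelder-Mead",options=dict(initial_simplex=[q,q+[d,0,0],q+[0,d,0],q+[0,0,d]],xatol=.05,fatol=1e-5));q=r.x
    return np.array([q[0],q[1],q[2]/60]),r.fun
def near(shape,cam,X,rad):
    m=np.zeros(shape,np.uint8);u,v=proj(cam,X);cv2.circle(m,(int(u),int(v)),rad,1,-1);return m>0
def masks(im):
    hsv=cv2.cvtColor(im,cv2.COLOR_BGR2HSV).astype(int);H,Sa,V=hsv[...,0],hsv[...,1],hsv[...,2]
    return dict(blue=(H>95)&(H<130)&(Sa>120),orange=((H<12)|(H>175))&(Sa>150)&(V>120),red=((H<6)|(H>174))&(Sa>150),gray=(Sa<60)&(V>90),yellow=(H>20)&(H<32)&(Sa>170)&(V>120),)
def hol(h,X):  # world -> holder
    c,s=np.cos(h[2]),np.sin(h[2]);d=np.array(X[:2])-h[:2];return np.array([c*d[0]+s*d[1],-s*d[0]+c*d[1]])
def blade(im,p0):
    m=masks(im);n=near(im.shape[:2],"top",(p0[0],p0[1],6),50)
    return fit((m["gray"]|m["orange"])&n,BLADE,p0),fit(m["orange"]&n,STRIPE,p0)
E
python3 - <<'E'
from fit import *
np.set_printoptions(precision=3,suppress=True)
im=grab_frame("top");m=masks(im)
h,c=fit(m["blue"]&near(im.shape[:2],"top",(518,-215,10),75),HOLD,(517,-217,np.radians(-85)))
print("holder",h,np.degrees(h[2]),c)
for r in blade(im,(482,129,np.radians(-61))): print("blade",r[0],np.degrees(r[0][2]),r[1],"in holder",hol(h,r[0]))
def show(n,u,v,z): X=at("top",u/1.5625,v/1.5625,z);print(n,X,hol(h,X))
show("pin",548,321,14);show("pivot",489,281,24);show("post",493,320,40)
mm=m["red"]&near(im.shape[:2],"top",(536,-147,40),14);v,u=np.nonzero(mm);X=at("top",u.mean(),v.mean(),36);print("post",X,hol(h,X),len(u))
for n,X in dict(cup=(657,-208),sock=(660,18),jar=(403,-105),sleeve=(347,2)).items(): print(n,hol(h,X))
np.save("h.npy",h)
E
```

```text
Traceback (most recent call last):
  File "fit.py", line 21, in fit
    r=minimize(cost,q,method="Nelder-Mead",options=dict(initial_simplex=[q,q+[d,0,0],q+[0,d,0],q+[0,0,d]],xatol=.05,fatol=1e-5));q=r.x
  File "fit.py", line 16, in cost
    uv=np.array([proj(cam,X) for X in w(p,b)])*S+(S-1)/2
                 ~~~~^^^^^^^
  File "h.py", line 13, in proj
    m=camera_model(cam);K=np.array(m["K"]);p=np.array(m["R"])@np.array(X,float)+np.array(m["t"]).ravel()
ValueError: time passes only in moves, steps and waits
```

```bash
sed -i 's/^def ray/import functools\ncamera_model=functools.lru_cache(None)(camera_model)\ndef ray/' h.py
cat > m1.py <<'E'
from fit import *
np.set_printoptions(precision=3,suppress=True)
im=grab_frame("top");m=masks(im)
h,c=fit(m["blue"]&near(im.shape[:2],"top",(518,-215,10),75),HOLD,(517,-217,np.radians(-85)))
print("holder",h,np.degrees(h[2]),c)
for r in blade(im,(482,129,np.radians(-61))): print("blade",r[0],np.degrees(r[0][2]),r[1],"in holder",hol(h,r[0]))
def show(n,u,v,z): X=at("top",u/1.5625,v/1.5625,z);print(n,X,hol(h,X))
show("pin",548,321,14);show("pivot",489,281,24);show("post",493,320,40)
mm=m["red"]&near(im.shape[:2],"top",(536,-147,40),14);v,u=np.nonzero(mm);X=at("top",u.mean(),v.mean(),36);print("post",X,hol(h,X),len(u))
for n,X in dict(cup=(657,-208),sock=(660,18),jar=(403,-105),sleeve=(347,2)).items(): print(n,hol(h,X))
np.save("h.npy",h)
E
python3 m1.py
```

```text
holder [ 516.928 -232.15    -1.491] -85.42092013271561 0.2743973731994629
blade [487.313 126.725  -1.079] -61.79486441575835 0.0744333267211914 in holder [-360.094   -0.87 ]
blade [487.756 126.449  -1.081] -61.913407396606765 0.1276015043258667 in holder [-359.783   -0.45 ]
pin [ 515.472 -230.3     14.   ] [-1.96  -1.304]
pivot [ 574.709 -140.848   24.   ] [-86.397  64.885]
post [ 515.921 -143.623   40.   ] [-88.325   6.064]
post [ 516.91 -144.51   36.  ] [-87.362   6.979] 32
cup [-12.89  141.553]
sock [-237.929  162.586]
jar [-135.839 -103.413]
sleeve [-246.969 -150.692]
```

```bash
python3 -m crank '1 0 0 0 0 0 -10;1 0 0 0 0 0 -10;1 0 0 0 0 0 -10;1 0 0 0 0 0 -10;1 0 0 0 0 0 -10;1 0 0 0 0 0 -10;1 0 0 0 0 0 -8.4' 20; python3 -m crank '1 35 33 0 0 0 0;1 35 33 0 0 0 0;1 35 33 0 0 0 0;1 35 33 0 0 0 0;1 35 33 0 0 0 0;1 35 33 0 0 0 0;1 35 33 0 0 0 0;1 35 33 0 0 0 0;1 32 29 0 0 0 0;1 0 0 0 0 0 0'
python3 - <<'E'
from fit import *
h=np.load("h.npy");s=env.state();print(s["ee_pos"],s["ee_rot"],hol(h,s["ee_pos"]),s["gripper_width"],s["time_s"])
im=grab_frame("wrist");cv2.imwrite("pics/w1.png",im);print(camera_model("wrist"))
E
```

```text
time_s: 2.38
ee_pos: [253.6, -516.1, 203.2]
ee_rot: [180.0, 0.0, 94.9]
force: [0.1, 0.6, 0.2]
gripper_width: 23.6
gripper_force: 0.0
time_s: 3.62
ee_pos: [522.3, -179.6, 203.0]
ee_rot: [180.0, -0.0, 94.8]
force: [0.0, -0.3, 0.1]
gripper_width: 0.3
gripper_force: 0.0
[ 522.27358557 -179.58756404  202.98954607] [ 1.79975091e+02 -1.83817446e-02  9.47995933e+01] [-51.96768082   9.52487619] 0.3302330426418171 3.625
{'K': array([[308.19818851,   0.        , 255.95744863],
       [  0.        , 308.19818851, 189.26542175],
       [  0.        ,   0.        ,   1.        ]]), 'k1': -0.029523960029072645, 'mount': array([[ 3.37978607e-04, -9.66762248e-01, -2.55676832e-01,
         7.14587150e+01],
       [ 9.99999571e-01,  1.06318719e-04,  9.19886000e-04,
         6.69475513e-01],
       [-8.62127824e-04, -2.55677033e-01,  9.66761869e-01,
        -1.81244507e+02],
       [ 0.00000000e+00,  0.00000000e+00,  0.00000000e+00,
         1.00000000e+00]])}
```

View pics/w1.png

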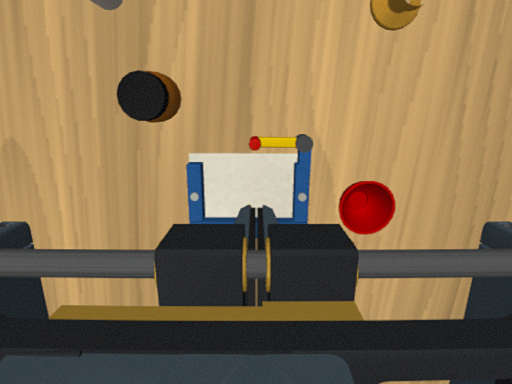

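The wrist view shows the gate nearly shut: red post at (255,143), pivot top at (304,143), cheek screws at (194,197) and (302,197). The closed finger is above the holder's floor. I check the post and pivot positions against the top-view fit.

```bash
cat >> fit.py <<'E'
from scipy.spatial.transform import Rotation as Ro
def watt(s,u,v,z):
    m=camera_model("wrist");K=m["K"];xd=(u-K[0,2])/K[0,0];yd=(v-K[1,2])/K[1,1];x,y=xd,yd
    for _ in range(20): f=1+m["k1"]*(x*x+y*y);x,y=xd/f,yd/f
    R=Ro.from_euler("xyz",s["ee_rot"],degrees=True).as_matrix();T=np.array(m["mount"])
    o=R@T[:3,3]+np.array(s["ee_pos"]);d=R@T[:3,:3]@np.array([x,y,1]);return o+d*(z-o[2])/d[2]
E
python3 - <<'E'
from fit import *
h=np.load("h.npy");s=env.state()
for n,u,v,z in [("post",255,143,40),("pivot",304,143,24),("screw+",302,197,20),("screw-",194,197,20),("cheek- outer mouth corner",187.5,163,20),("cheek- inner mouth corner",202.5,163,20),("jar lid",144,96,62)]:
    X=watt(s,u,v,z);print(n,X.round(1),hol(h,X).round(1))
E
```

```text
post [ 518.3 -147.4   40. ] [-84.4   8.1]
pivot [ 575.3 -144.4   24. ] [-82.8  65.2]
screw+ [ 581.5 -210.7   20. ] [-16.2  66.1]
screw- [ 449.  -221.7   20. ] [-15.8 -66.9]
cheek- outer mouth corner [ 439.8 -179.9   20. ] [-58.2 -72.7]
cheek- inner mouth corner [ 457.8 -178.5   20. ] [-58.2 -54.7]
jar lid [ 402.9 -107.    62. ] [-133.9 -103.7]
```

```bash
python3 -m crank '1 0 0 55 0 0 0;1 0 0 55 0 0 0;1 0 0 40 0 0 0;1 0 0 15 0 0 0;1 0 0 0 0 0 0'; python3 -m crank '1 10 0 0 0 0 0;1 10 0 0 0 0 0;1 9 -0.5 0 0 0 0;1 9 -0.5 0 0 0 0;1 8 2 0 0 0 0;1 8 2 0 0 0 0;1 7.5 4.5 0 0 0 0;1 7.5 4.5 0 0 0 0;1 6 6.5 0 0 0 0;1 6 6.5 0 0 0 0';  python3 -m crank '1 3 5 0 0 0 0;1 3 5 0 0 0 0;1 1.5 6 0 0 0 0;1 1.5 6 0 0 0 0;1 0 4 0 0 0 0;1 0 0 0 0 0 0'
python3 - <<'E'
from fit import *
h=np.load("h.npy");s=env.state();print(hol(h,s["ee_pos"]),s["ee_pos"])
im=grab_frame("wrist");cv2.imwrite("pics/w2.png",im)
E
```

```text
time_s: 4.3
ee_pos: [520.5, -182.3, 38.1]
ee_rot: [-180.0, -0.0, 94.5]
force: [0.5, -0.2, 0.7]
gripper_width: 0.4
gripper_force: 0.0
time_s: 5.55
ee_pos: [539.9, -98.6, 38.1]
ee_rot: [180.0, 0.0, 94.6]
force: [-0.1, 0.4, -0.2]
gripper_width: 0.5
gripper_force: 0.0
time_s: 6.3
ee_pos: [564.8, -88.0, 38.1]
ee_rot: [180.0, 0.0, 94.6]
force: [-0.7, 1.4, 0.6]
gripper_width: 0.8
gripper_force: 0.0
[-139.88346733   59.22453354] [564.79585216 -87.98462575  38.12419998]
```

View pics/w2.png

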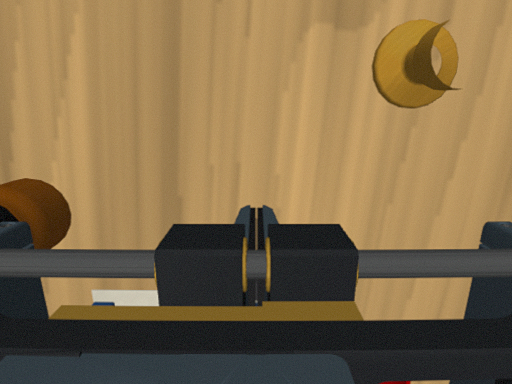

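The gate is out of this view; the socket is at (415,65) and the jar at (35,215), both standing. I raise, go behind the blade and check from the top camera.

```bash
python3 -m crank '-0.32 0 -6 -50 0 0 0;-0.32 0 0 -50 0 0 0;-0.32 48 -14 0 0 0 0;-0.32 48 -14 0 0 0 0;-0.32 48 -14 0 0 0 0;-0.32 48 -14 0 0 0 0;-0.32 48 -14 0 0 0 0;-0.32 48 -14 0 0 0 0' 20;  python3 -m crank '-0.32 0 0 0 0 0 -8;-0.32 0 0 0 0 0 -8;-0.32 0 0 0 0 0 -7.5;-0.32 0 0 0 0 0 0'
python3 - <<'E'
from fit import *
h=np.load("h.npy");s=env.state();print(s["ee_pos"],s["ee_rot"],s["gripper_width"])
im=grab_frame("top");m=masks(im)
mm=m["red"]&near(im.shape[:2],"top",(580,-88,40),30);v,u=np.nonzero(mm);X=at("top",u.mean(),v.mean(),36);X=hol(h,X);print("post",X,len(u),np.arctan2(-(X[0]+85),-(X[1]-66)))
x0,y0=170,100;cv2.imwrite("pics/t2.png",cv2.resize(im[100:280,150:390],(800,600),interpolation=cv2.INTER_CUBIC))
E
```

```text
time_s: 7.35
ee_pos: [450.9, 193.2, 138.2]
ee_rot: [180.0, 0.0, 94.6]
force: [0.1, 0.7, 0.3]
gripper_width: 60.4
gripper_force: 0.0
time_s: 7.85
ee_pos: [451.6, 191.8, 138.1]
ee_rot: [-180.0, 0.0, 118.0]
force: [0.8, -0.4, 0.2]
gripper_width: 59.9
gripper_force: 0.0
[451.55277657 191.84920509 138.14321739] [-1.79988743e+02  5.71917733e-03  1.17982552e+02] 59.93424927522211
post [nan nan] 0 nan<stdin>:4: RuntimeWarning: Mean of empty slice.
  ret = ret.dtype.type(ret / rcount)
```

View pics/t2.png

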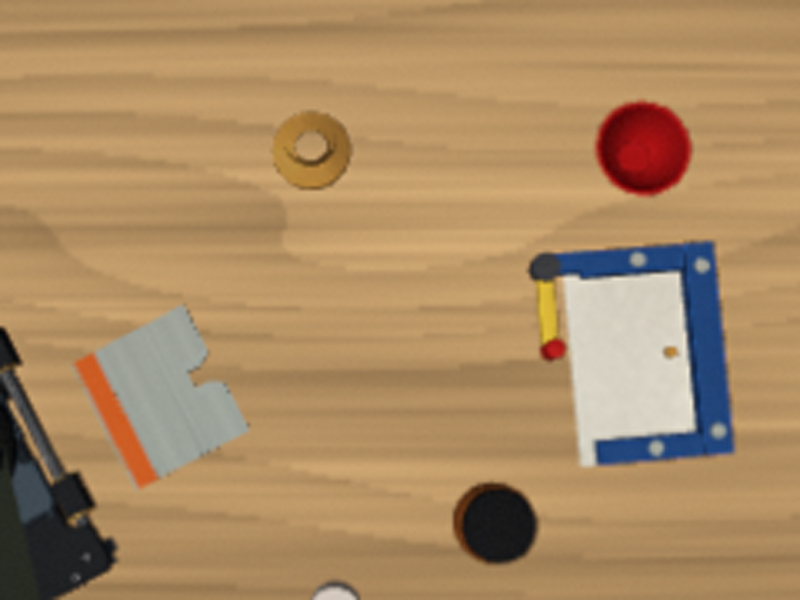

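The gate has not moved: its post is still at (553,348) in the crop, so the fingertip went past without engaging it. The blade is untouched. I'll go back and push lower, reading the force at each step.

```bash
python3 -m crank '1 0 0 0 0 0 8;1 0 0 0 0 0 8;1 -47 5 0 0 0 7.4;1 -47 5 0 0 0 0;1 -47 5 0 0 0 0;1 -47 5 0 0 0 0;1 -47 5 0 0 0 0;1 -47 5 0 0 0 0;1 -47 5 0 0 0 0;1 -47 5 0 0 0 0' 20;  python3 -m crank '1 0 0 50 0 0 0;1 0 0 45 0 0 0;1 0 0 15 0 0 0;1 0 0 0 0 0 0'; python3 -m crank '1 5 0 0 0 0 0;1 5 0 0 0 0 0;1 0 0 0 0 0 0'
python3 - <<'E'
from fit import *
h=np.load("h.npy");s=env.state();print(hol(h,s["ee_pos"]),s["ee_pos"])
im=grab_frame("scene");cv2.imwrite("pics/s3.png",cv2.resize(im[170:350,60:300],(800,600),interpolation=cv2.INTER_CUBIC))
E
```

```text
time_s: 9.15
ee_pos: [528.3, -179.7, 138.2]
ee_rot: [180.0, -0.0, 94.5]
force: [0.4, -0.0, 0.9]
gripper_width: 0.2
gripper_force: 0.0
time_s: 9.65
ee_pos: [528.1, -177.9, 27.9]
ee_rot: [-179.9, -0.0, 94.6]
force: [-0.5, 0.9, 1.0]
gripper_width: 0.3
gripper_force: 0.0
time_s: 10.02
ee_pos: [528.0, -167.5, 29.3]
ee_rot: [179.9, 0.0, 94.7]
force: [0.3, 0.8, 1.7]
gripper_width: 0.6
gripper_force: 0.8
[-63.56047947  16.1879553 ] [ 527.98988604 -167.49982179   29.28147921]
```

View pics/s3.png

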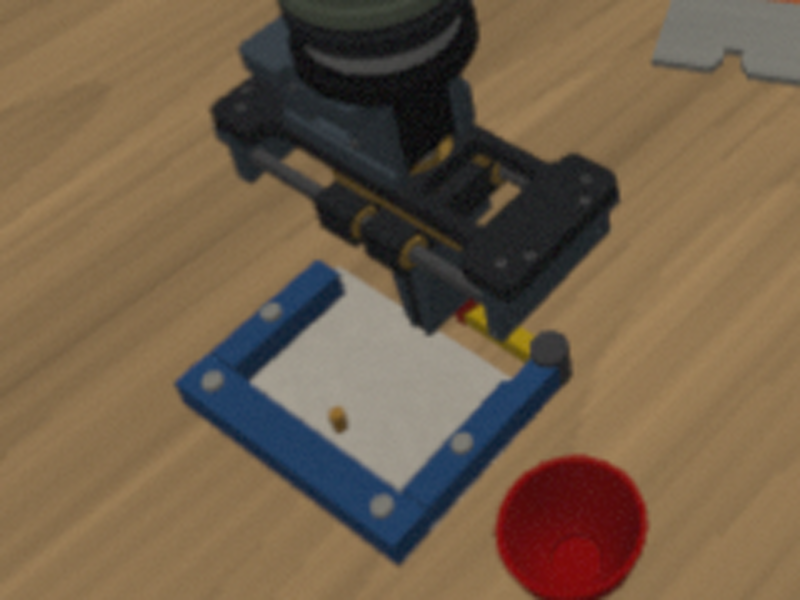

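The finger is inside the holder just ahead of the red post (465,312), tip at about (425,330). The finger looks narrower than assumed and about 8 mm off the post in y. I centre it and push in small steps.

```bash
python3 -m crank '1 0 -7 2 0 0 0;1 3 0 0 0 0 0;1 0 0 0 0 0 0'; python3 -m crank '1 5 0 0 0 0 0;1 5 0 0 0 0 0;1 0 0 0 0 0 0'; python3 -m crank '1 5 0.5 0 0 0 0;1 5 0.5 0 0 0 0;1 0 0 0 0 0 0'
cat > gate.py <<'E'
from fit import *
h=np.load("h.npy");s=env.state();print("tcp",hol(h,s["ee_pos"]).round(1),s["force"])
im=grab_frame("top");m=masks(im)
for n,c in (("red",36),("yellow",15)):
    mm=m[n]&near(im.shape[:2],"top",(561,-120,30),32);v,u=np.nonzero(mm)
    if len(u): X=hol(h,at("top",u.mean(),v.mean(),c));print(n,X.round(1),len(u),"a=",np.arctan2(-(X[0]+85),-(X[1]-66)).round(2))
im=grab_frame("scene")
for n in ("gate_post","gate"): print([(hol(h,d["point"]).round(0),round(d["p"],2)) for d in models.search_frame(n,"scene")[:2]])
E
python3 gate.py
```

```text
time_s: 10.45
ee_pos: [523.6, -166.7, 28.3]
ee_rot: [179.5, 0.2, 94.7]
force: [3.4, -0.1, 6.8]
gripper_width: 0.2
gripper_force: 4.1
time_s: 10.82
ee_pos: [523.1, -156.8, 28.3]
ee_rot: [179.5, 0.2, 94.7]
force: [3.7, -0.4, 5.5]
gripper_width: 0.5
gripper_force: 4.2
time_s: 11.2
ee_pos: [524.1, -147.2, 28.3]
ee_rot: [179.4, 0.3, 94.7]
force: [4.5, -2.3, 4.9]
gripper_width: 0.0
gripper_force: 4.2
tcp [-84.1  13.9] [ 4.50934203 -2.28423175  4.89297684]
red [-116.    11.6] 2 a= 0.52
[(array([-11.,   7.]), 0.6), (array([-98.,  27.]), 0.5)]
[(array([-92.,  30.]), 0.6)]
```

```bash
python3 - <<'E'
from fit import *
a=cv2.resize(grab_frame("scene")[190:330,100:287],(400,300),interpolation=cv2.INTER_CUBIC)
b=cv2.resize(grab_frame("top")[150:260,270:416],(400,300),interpolation=cv2.INTER_CUBIC)
w=cv2.resize(grab_frame("wrist")[100:340,80:430],(400,300));o=np.zeros((300,400,3),np.uint8)
cv2.imwrite("pics/m4.png",np.vstack([np.hstack([a,b]),np.hstack([w,o])]))
s=env.state();print(s["ee_pos"],s["force"],s["torque"],s["qpos"],s["effort"])
E
```

```text
[ 524.08447967 -147.26988798   28.27301666] [ 5.78423613 -1.02166641  4.49908548] [-0.22921376 -1.05577983 -0.0801631 ] [-1.68997112e+01  2.51154664e+01  1.07608616e+02 -1.36617787e-02
  4.66418743e+01 -2.15342523e+01] [  0.08232167 -38.5063076  -12.39687502  -0.09960337   1.84516098
  -0.08838817]
```

View pics/m4.png

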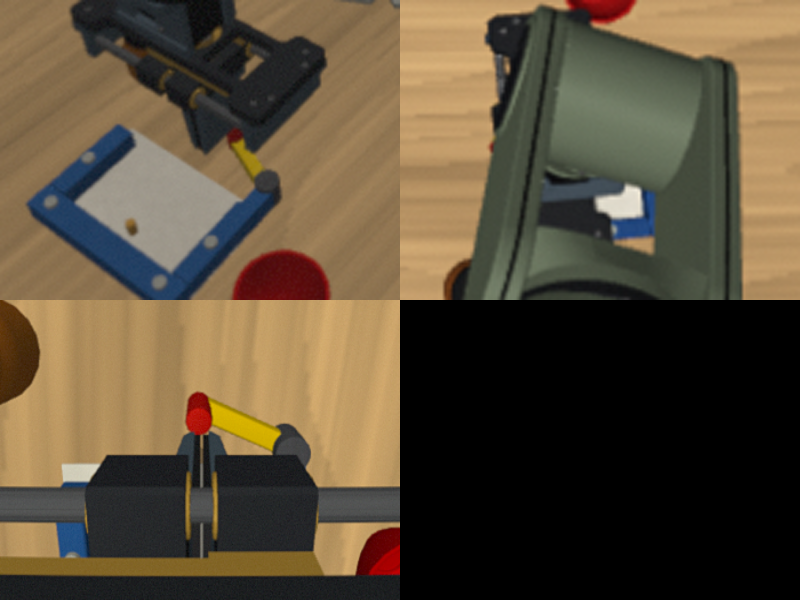

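The gate is now being pushed: the red post is straight ahead of the finger and the gate is at about 0.4 rad. The first pass must have slipped over the bar between post and pivot. I back off, lower the tip below the bar's top so it can't slip over, and follow the arc.

```bash
python3 -m crank '1 -6 2 0 0 0 0;1 0 0 5 0 0 0;1 0 0 0 0 0 0'; python3 -m crank '1 6 0 0 0 0 0;1 6 0 0 0 0 0;1 5 -0.5 0 0 0 0;1 5 1 0 0 0 0;1 5 2 0 0 0 0;1 5 3 0 0 0 0;1 5 3.5 0 0 0 0;1 4.5 4 0 0 0 0;1 4.5 4 0 0 0 0;1 0 0 0 0 0 0';python3 gate.py
```

```text
time_s: 11.92
ee_pos: [520.5, -151.2, 20.0]
ee_rot: [-179.8, -0.1, 94.7]
force: [0.4, -0.6, -0.1]
gripper_width: 0.6
gripper_force: 0.0
time_s: 13.18
ee_pos: [535.7, -103.6, 21.1]
ee_rot: [180.0, -0.0, 94.7]
force: [0.3, -0.2, -0.4]
gripper_width: 0.8
gripper_force: 0.1
tcp [-126.6   29. ] [ 0.29413444 -0.1838418  -0.42286881]
[(array([-129.,   51.]), 0.82)]
[(array([-124.,   53.]), 0.69)]
```

```bash
python3 -m crank '1 1.5 6 0 0 0 0;1 1.5 6 0 0 0 0;1 1.5 6 0 0 0 0;1 1 5 0 0 0 0;1 1 5 0 0 0 0;1 0 3 0 0 0 0;1 0 0 0 0 0 0';python3 gate.py
```

```text
time_s: 14.25
ee_pos: [566.3, -95.3, 21.2]
ee_rot: [179.9, 0.0, 94.7]
force: [-0.6, -1.0, -0.5]
gripper_width: 0.7
gripper_force: 0.1
tcp [-132.4   60.2] [-0.607649   -1.03761271 -0.52966079]
[(array([-125.,   76.]), 0.63)]
[(array([-124.,   81.]), 0.85)]
```

```bash
python3 -m crank '1 0 -12 0 0 0 0;1 0 0 -50 0 0 0;1 0 0 -50 0 0 0;-0.32 49 -13 0 0 0 0;-0.32 49 -13 0 0 0 0;-0.32 49 -13 0 0 0 0;-0.32 49 -13 0 0 0 0;-0.32 49 -13 0 0 0 0;-0.32 49 -13 0 0 0 0' 20;  python3 -m crank '-0.32 0 0 0 0 0 -8;-0.32 0 0 0 0 0 -8;-0.32 0 0 0 0 0 -7.5;-0.32 0 0 0 0 0 0'
cat > b.py <<'E'
from fit import *
import sys
np.set_printoptions(precision=1,suppress=True)
h=np.load("h.npy");s=env.state();p0=eval(sys.argv[1])
im=grab_frame("top");m=masks(im)
mm=m["red"]&near(im.shape[:2],"top",(588,-88,36),20);v,u=np.nonzero(mm)
if len(u): X=hol(h,at("top",u.mean(),v.mean(),36));print("post",X,len(u),"a=",np.arctan2(-(X[0]+85),-(X[1]-66)).round(2))
for r in blade(im,(p0[0],p0[1],np.radians(p0[2]))):
    p=r[0];d=np.degrees(p[2]-h[2]);print("blade",p[:2],np.degrees(p[2]).round(1),"cost",round(r[1],3),"holder",hol(h,p),"ang",d.round(1))
    f=hol(p,s["ee_pos"]);print("  tcp in blade frame",f,"yaw-err",(s["ee_rot"][2]-180-np.degrees(p[2])).round(1))
print("tcp",np.array(s["ee_pos"]),s["ee_rot"][2],"holder",hol(h,s["ee_pos"]),s["gripper_width"],s["time_s"])
E
python3 b.py 487,127,-62
```

```text
time_s: 15.58
ee_pos: [450.5, 191.5, 121.2]
ee_rot: [180.0, 0.0, 94.7]
force: [0.4, -0.1, 0.3]
gripper_width: 57.7
gripper_force: 0.0
time_s: 16.08
ee_pos: [451.2, 190.2, 121.1]
ee_rot: [-180.0, 0.0, 118.1]
force: [0.1, 0.6, 0.1]
gripper_width: 60.1
gripper_force: 0.0
post [-143.4   75.4] 29 a= 1.73
blade [487.8 126.6] -62.0 cost 0.085 holder [-359.9   -0.4] ang 23.4
  tcp in blade frame [-73.3  -2.5] yaw-err 0.1
blade [487.6 126.2] -61.6 cost 0.135 holder [-359.6   -0.7] ang 23.8
  tcp in blade frame [-73.5  -1.5] yaw-err -0.3
tcp [451.2 190.2 121.1] 118.08621226049696 holder [-426.2  -31.8] 60.102621674957135 16.075
```

The gate is open at about 1.75 rad, the blade is unmoved and I'm squarely behind it. I descend, make contact and turn the blade square to the holder.

```bash
python3 -m crank '-0.32 0 2 50 0 0 0;-0.32 0 0 45 0 0 0;-0.32 0 0 9 0 0 0;-0.32 0 0 2.5 0 0 0;-0.32 0 0 0 0 0 0'; python3 -m crank '-0.32 -6 0 0 0 0 0;-0.32 -6 0 0 0 0 0;-0.32 -5 3.2 0 0 0 3;-0.32 -5 3.2 0 0 0 3;-0.32 -5 3.2 0 0 0 3;-0.32 -5 3.2 0 0 0 3;-0.32 -5 3.2 0 0 0 3;-0.32 -5 3.2 0 0 0 3;-0.32 -5 3.2 0 0 0 3;-0.32 0 0 0 0 0 0'; python3 b.py 495,90,-82
```

```text
time_s: 16.75
ee_pos: [454.9, 191.9, 16.0]
ee_rot: [179.8, 0.0, 118.1]
force: [-0.2, 0.5, -0.1]
gripper_width: 60.0
gripper_force: 0.0
time_s: 18.0
ee_pos: [492.4, 154.9, 15.0]
ee_rot: [180.0, -0.0, 97.2]
force: [0.4, 0.3, 1.5]
gripper_width: 60.6
gripper_force: 0.0
post [-143.4   75.4] 29 a= 1.73
blade [493.6 114.5] -61.6 cost 0.496 holder [-347.4    4.4] ang 23.9
  tcp in blade frame [-36.1  18.2] yaw-err -21.3
blade [495.  90.] -82.0 cost 1.0 holder [-322.9    3.9] ang 3.4
  tcp in blade frame [-64.6   6.5] yaw-err -0.8
tcp [492.4 154.9  15. ] 97.15057383828916 holder [-387.8    6.5] 60.63617905855382 18.0
```

```bash
python3 - <<'E'
from fit import *
a=cv2.resize(grab_frame("scene")[100:235,170:350],(400,300),interpolation=cv2.INTER_CUBIC)
b=cv2.resize(grab_frame("top")[150:270,150:310],(400,300),interpolation=cv2.INTER_CUBIC)
cv2.imwrite("pics/m5.png",np.hstack([a,b]))
E
```

```text
(no output)
```

View pics/m5.png

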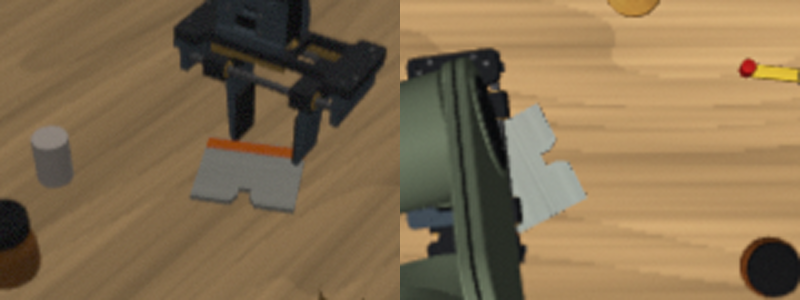

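The top crop shows the blade still turned about 24°. In the scene crop the right finger is over the stripe's corner at (300,155), so the fingertips rode onto the blade because they were a few mm too high. I lift off, back away, refit and come in lower.

```bash
python3 -m crank '-0.32 0 0 -20 0 0 0;-0.32 0 0 -30 0 0 0;-0.32 40 -20 0 0 0 -7;-0.32 40 -20 0 0 0 -7;-0.32 0 0 0 0 0 -7;-0.32 0 0 0 0 0 0'; python3 b.py 495,115,-62
```

```text
time_s: 18.9
ee_pos: [437.4, 226.8, 64.7]
ee_rot: [180.0, 0.0, 118.2]
force: [-0.0, 0.2, -0.3]
gripper_width: 60.6
gripper_force: 0.0
post [-143.5   75.1] 30 a= 1.73
blade [487.3 126.6] -61.8 cost 0.073 holder [-360.    -0.9] ang 23.6
  tcp in blade frame [-111.9    3.4] yaw-err -0.0
blade [487.9 126.5] -61.8 cost 0.127 holder [-359.8   -0.3] ang 23.6
  tcp in blade frame [-112.3    2.9] yaw-err 0.0
tcp [437.4 226.8  64.7] 118.18003031634942 holder [-463.9  -42.6] 60.647795116318136 18.9
```

```bash
python3 -m crank '-0.32 -15 -1 0 0 0 0;-0.32 -15 -1 45 0 0 0;-0.32 0 0 7 0 0 0;-0.32 0 0 0 0 0 0'; python3 -m crank '-0.32 0 0 1.5 0 0 0;-0.32 0 0 0 0 0 0'; python3 -m crank '-0.32 0 0 1.5 0 0 0;-0.32 0 0 0 0 0 0';  python3 -c "
from h import *
print(env.state()['force'],env.state()['ee_pos'])"
```

```text
time_s: 19.45
ee_pos: [450.4, 198.6, 12.6]
ee_rot: [-180.0, -0.0, 118.1]
force: [-0.4, 0.5, 0.7]
gripper_width: 60.3
gripper_force: 0.0
time_s: 19.7
ee_pos: [450.8, 199.5, 12.0]
ee_rot: [179.9, 0.0, 118.2]
force: [0.6, 0.2, 0.2]
gripper_width: 60.1
gripper_force: 0.0
time_s: 19.95
ee_pos: [450.2, 199.2, 9.8]
ee_rot: [180.0, 0.0, 118.2]
force: [-0.2, 0.0, 0.1]
gripper_width: 60.4
gripper_force: 0.0
[-0.16147673  0.03170009  0.10419396] [450.19265211 199.15715526   9.78259265]
```

```bash
python3 -m crank '-0.32 0 0 1 0 0 0;-0.32 0 0 0 0 0 0'|sed -n '2p;4p'; python3 -m crank '-0.32 0 0 1 0 0 0;-0.32 0 0 0 0 0 0'|sed -n '2p;4p'; python3 -m crank '-0.32 0 0 1 0 0 0;-0.32 0 0 0 0 0 0'|sed -n '2p;4p'
```

```text
ee_pos: [450.1, 199.0, 8.5]
force: [-0.7, -0.3, -0.1]
ee_pos: [450.2, 199.0, 7.5]
force: [-0.1, -0.4, -0.5]
ee_pos: [450.2, 199.0, 6.5]
force: [0.5, -0.0, -0.2]
```

```bash
for i in 1; do python3 -m crank '-0.32 0 0 1 0 0 0;-0.32 0 0 0 0 0 0'|sed -n '2p;4p'; python3 -m crank '-0.32 0 0 1 0 0 0;-0.32 0 0 0 0 0 0'|sed -n '2p;4p'; python3 -m crank '-0.32 0 0 1 0 0 0;-0.32 0 0 0 0 0 0'|sed -n '2p;4p'; python3 -m crank '-0.32 0 0 1 0 0 0;-0.32 0 0 0 0 0 0'|sed -n '2p;4p'; done
```

```text
ee_pos: [450.1, 199.0, 5.5]
force: [-0.1, 0.5, -1.3]
ee_pos: [450.2, 199.0, 4.5]
force: [-0.8, 1.0, -0.9]
ee_pos: [450.2, 199.0, 3.5]
force: [-0.4, 0.0, -0.0]
ee_pos: [450.2, 199.0, 2.6]
force: [-0.7, 0.2, -0.6]
```

```bash
python3 -m crank '-0.32 0 0 1 0 0 0;-0.32 0 0 0 0 0 0'|sed -n '2p;4p'; python3 -m crank '-0.32 0 0 1 0 0 0;-0.32 0 0 0 0 0 0'|sed -n '2p;4p'; python3 -m crank '-0.32 0 0 1 0 0 0;-0.32 0 0 0 0 0 0'|sed -n '2p;4p'; python3 -m crank '-0.32 0 0 1 0 0 0;-0.32 0 0 0 0 0 0'|sed -n '2p;4p'; python3 -c "
from h import *
s=env.state();print(s['qpos'],s['torque'],s['ee_rot'])"
```

```text
ee_pos: [450.2, 199.0, 1.6]
force: [-0.5, -1.2, -0.2]
ee_pos: [450.2, 199.0, 0.5]
force: [0.5, -0.5, 0.4]
ee_pos: [450.2, 199.0, -0.5]
force: [-0.3, 0.2, 0.0]
ee_pos: [450.2, 199.0, -1.4]
force: [1.1, -0.1, -0.1]
[ 2.25082268e+01  2.42003527e+01  1.15669246e+02 -7.92957752e-03
  4.01375115e+01 -5.65463288e+00] [ 0.00941404 -0.12772386  0.03267779] [-1.79992421e+02  4.38536371e-03  1.18168922e+02]
```

```bash
python3 - <<'E'
from fit import *
s=env.state()
im=grab_frame("scene");u,v=map(int,proj("scene",s["ee_pos"]));print(u,v)
for z in (0,10,20): print(z,proj("scene",(450.2,199,z)))
p=np.array([487.5,126.6,np.radians(-61.8)])
t=s["ee_pos"];yaw=np.radians(s["ee_rot"][2]);ty=np.array([np.sin(yaw),-np.cos(yaw)])
x0,y0=u-40,v-45
a=cv2.resize(im[y0:y0+75,x0:x0+100],(800,600),interpolation=cv2.INTER_CUBIC)
for sg in (37,-37):  # finger centres, expected tip on bench
    q=proj("scene",(t[0]+sg*ty[0],t[1]+sg*ty[1],0));cv2.drawMarker(a,(int((q[0]-x0)*8+4),int((q[1]-y0)*8+4)),(0,255,0),0,20,2)
cv2.imwrite("pics/s6.png",a)
E
```

```text
288 156
0 (np.float64(288.97351366807544), np.float64(156.0718548987884))
10 (np.float64(289.1355395410426), np.float64(152.67538860353028))
20 (np.float64(289.3002034801243), np.float64(149.22670549123936))
```

View pics/s6.png

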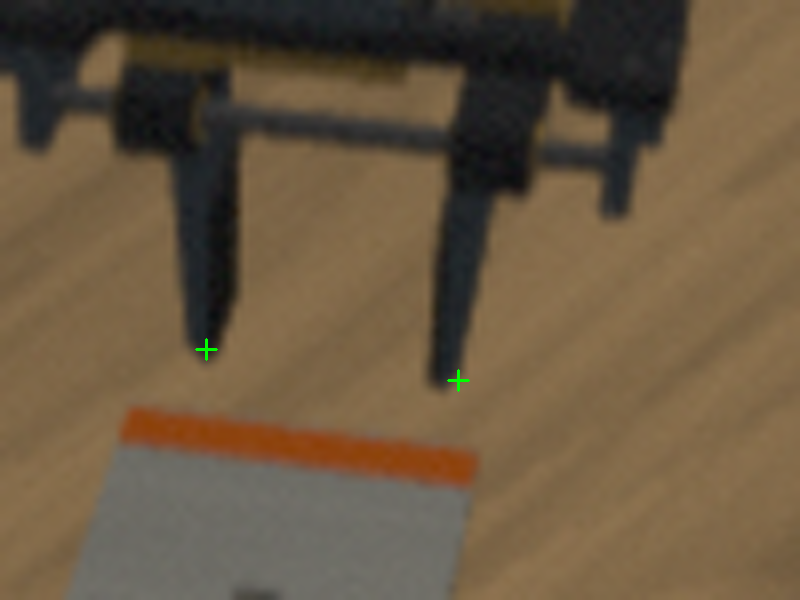

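The tips are only now about at bench level, so they stand roughly at the reported TCP height rather than 11 mm ahead of it. They are well behind the orange edge. I touch down in small steps.

```bash
python3 -m crank '-0.32 0 0 1 0 0 0;-0.32 0 0 0 0 0 0'|sed -n '2p;4p'; python3 -m crank '-0.32 0 0 1 0 0 0;-0.32 0 0 0 0 0 0'|sed -n '2p;4p'; python3 -m crank '-0.32 0 0 1 0 0 0;-0.32 0 0 0 0 0 0'|sed -n '2p;4p'; python3 -m crank '-0.32 0 0 1 0 0 0;-0.32 0 0 0 0 0 0'|sed -n '2p;4p'
```

```text
ee_pos: [450.2, 199.0, -2.5]
force: [-0.8, -0.2, -0.6]
ee_pos: [450.2, 199.0, -3.5]
force: [0.2, -0.9, 0.3]
ee_pos: [450.2, 199.0, -4.4]
force: [-0.2, 1.2, 0.0]
ee_pos: [450.2, 199.0, -5.5]
force: [0.0, -0.9, -0.3]
```

```bash
python3 -m crank '-0.32 0 0 1 0 0 0;-0.32 0 0 0 0 0 0'|sed -n '2p;4p'; python3 -m crank '-0.32 0 0 1 0 0 0;-0.32 0 0 0 0 0 0'|sed -n '2p;4p'; python3 -m crank '-0.32 0 0 1 0 0 0;-0.32 0 0 0 0 0 0'|sed -n '2p;4p'; python3 -m crank '-0.32 0 0 1 0 0 0;-0.32 0 0 0 0 0 0'|sed -n '2p;4p'; python3 -m crank '-0.32 0 0 1 0 0 0;-0.32 0 0 0 0 0 0'|sed -n '1p;2p;4p'
```

```text
ee_pos: [450.2, 199.0, -6.5]
force: [-0.5, 0.3, 0.7]
ee_pos: [450.2, 199.0, -7.5]
force: [-0.6, -0.4, 0.8]
ee_pos: [450.2, 199.0, -8.5]
force: [-0.3, -0.7, 0.2]
ee_pos: [450.2, 199.0, -9.5]
force: [0.1, -0.4, 0.5]
time_s: 25.0
ee_pos: [450.2, 199.0, -10.4]
force: [0.4, 0.0, 0.0]
```

The picture and the history agree: the tips end about 11 mm behind the reported TCP, so TCP -10.4 means a tip at about 1 mm. At 38 the tip cleared the 40 mm gate post, at 28 it rode on the top, and at 15 it cleared the blade. I offset the tool to the blade's +y side, which also keeps the gripper body clear of the jar, and push.

```bash
python3 -m crank '-0.1 0 6 0.5 0 0 0;-0.1 0 6.5 0 0 0 0;-0.1 -6 0 0 0 0 0;-0.1 -6 0 0 0 0 0;-0.1 0 0 0 0 0 0'; python3 -m crank '-0.1 -5 0 0 0 0 0;-0.1 -5.4 3.2 0 0 0 3;-0.1 -5.4 3.2 0 0 0 3;-0.1 -5.4 3.2 0 0 0 3;-0.1 -5.4 3.2 0 0 0 3;-0.1 0 0 0 0 0 0'
cat > sc.py <<'E'
from fit import *
import sys
np.set_printoptions(precision=1,suppress=True)
h=np.load("h.npy");s=env.state();p0=eval(sys.argv[1])
for cam in ("scene","top"):
    im=grab_frame(cam);m=masks(im);n=near(im.shape[:2],cam,(p0[0],p0[1],6),34 if cam=="scene" else 42)
    M=(m["gray"]|m["orange"])&n
    if cam=="scene":
        p,c=fit(M,BLADE,(p0[0],p0[1],np.radians(p0[2])),cam);print(cam,p[:2],np.degrees(p[2]),"cost",round(c,3),"holder",hol(h,p),"ang",np.degrees(p[2]-h[2]),"tcp in blade",hol(p,s["ee_pos"]))
    else:  # front edge: farthest 2nd-degree fit skipped; print network
        for N in ("blade","blade_notch"): print(N,[(np.array(d["point"]),hol(h,d["point"]),round(d["p"],2)) for d in models.search_frame(N,cam)[:1]])
print("tcp",np.array(s["ee_pos"]),s["ee_rot"][2],hol(h,s["ee_pos"]),s["force"])
E
python3 sc.py 495,110,-74
```

```text
time_s: 25.62
ee_pos: [467.5, 194.2, -10.5]
ee_rot: [180.0, 0.0, 118.1]
force: [-0.5, 0.6, 5.4]
gripper_width: 50.2
gripper_force: 2.8
time_s: 26.38
ee_pos: [490.1, 175.9, -10.5]
ee_rot: [180.0, -0.1, 106.1]
force: [-1.0, 1.4, 6.2]
gripper_width: 50.4
gripper_force: 3.6
scene [490.9 113.2] -74.42501444614206 cost 0.233 holder [-346.3    1.7] ang 10.995905686573547 tcp in blade [-60.6  16.1]
blade [(array([492.9, 107.6,   6.3]), array([-340.6,    3.2]), 0.97)]
blade_notch [(array([492.6, 110.2,   5.2]), array([-343.2,    3.1]), 0.77)]
tcp [490.1 175.9 -10.5] 106.07005838023328 [-408.8    5.9] [-1.   1.4  6.2]
```

Bench contact is at TCP -10.5, and the blade turns with the gripper (about 11° left). I continue the turn, riding slightly above the bench.

```bash
python3 -m crank '-0.1 -5.4 3.2 -0.8 0 0 3;-0.1 -5.4 3.2 0 0 0 3;-0.1 -5.4 3.2 0 0 0 3;-0.1 -5.4 3.2 0 0 0 3;-0.1 -10 0 0 0 0 0;-0.1 0 0 0 0 0 0';python3 sc.py 496,83,-86
```

```text
time_s: 27.32
ee_pos: [507.1, 145.9, -10.3]
ee_rot: [-180.0, 0.0, 94.2]
force: [-0.6, -0.1, -0.3]
gripper_width: 50.1
gripper_force: 0.0
scene [495.5  83.2] -86.31104357883278 cost 0.237 holder [-316.     3.8] ang -0.8901234461171803 tcp in blade [-61.8  15.6]
blade [(array([495.9,  76.5,   5.1]), array([-309.3,    3.7]), 0.88)]
blade_notch [(array([498.4,  77.6,   4.2]), array([-310.2,    6.3]), 0.62)]
tcp [507.1 145.9 -10.3] 94.1868707944509 [-377.6   20.4] [-0.6 -0.1 -0.3]
```

```bash
python3 -m crank '-0.1 -8 0 0 0 0 0.5;-0.1 -12 0 0 0 0 0;-0.1 -12 0 0 0 0 0;-0.1 -12 0 0 0 0 0;-0.1 -12 0 0 0 0 0;-0.1 -12 0 0 0 0 0;-0.1 -12 0 0 0 0 0;-0.1 -12 0 0 0 0 0;-0.1 -12 0 0 0 0 0;-0.1 -8 0 0 0 0 0'; python3 -m crank '-0.1 -12 0 0 0 0 0;-0.1 -12 0 0 0 0 0;-0.1 -12 0 0 0 0 0;-0.1 -12 0 0 0 0 0;-0.1 -12 0 0 0 0 0;-0.1 -12 0 0 0 0 0;-0.1 -12 0 0 0 0 0;-0.1 -12 0 0 0 0 0;-0.1 -8 0 0 0 0 0;-0.1 -4 0 0 0 0 0'; python3 sc.py 511,-135,-86
```

```text
time_s: 28.78
ee_pos: [514.4, 34.2, -10.1]
ee_rot: [-180.0, 0.0, 93.6]
force: [-0.2, 1.6, 0.2]
gripper_width: 50.3
gripper_force: 1.0
time_s: 30.02
ee_pos: [521.4, -73.2, -10.0]
ee_rot: [180.0, -0.0, 93.6]
force: [-0.9, 2.4, 1.1]
gripper_width: 50.3
gripper_force: 1.1
scene [ 508.3 -152. ] -87.50520120713875 cost 0.194 holder [-80.6  -2.2] ang -2.084281074423152 tcp in blade [-78.1  16.6]
blade [(array([ 472.1, -144.9,    7.2]), array([-90.6, -37.7]), 0.65)]
blade_notch [(array([ 470.7, -145.4,    3.6]), array([-90.2, -39.2]), 0.68)]
tcp [521.4 -73.2 -10. ] 93.64074402596546 [-158.    17.2] [-0.9  2.4  1.1]
```

```bash
cat > st.py <<'E'
from fit import *
import sys
np.set_printoptions(precision=2,suppress=True)
s=env.state();h0=np.load("h.npy");p0=eval(sys.argv[1])
im=grab_frame("scene");m=masks(im)
h,c=fit(m["blue"]&near(im.shape[:2],"scene",(518,-215,10),75),HOLD,h0,"scene");print("holder",h[:2],np.degrees(h[2]),"cost",round(c,3))
q,c2=fit(m["orange"]&near(im.shape[:2],"scene",(p0[0],p0[1],6),45),STRIPE,(p0[0],p0[1],np.radians(p0[2])),"scene")
for n,g in (("scene h",h),("top h",h0)): print(n,"blade in holder",hol(g,q),"ang",np.degrees(q[2]-g[2]),"cost",round(c2,3))
print("tcp in holder",hol(h,s["ee_pos"]),hol(h0,s["ee_pos"]),"yaw-h",s["ee_rot"][2]-180-np.degrees(h[2]),"force",s["force"],s["time_s"])
E
python3 st.py 509,-136,-86
```

```text
holder [ 514.   -233.07] -85.21983093165477 cost 0.256
scene h blade in holder [-94.19   4.21] ang -1.2243352734411321 cost 0.825
top h blade in holder [-93.52   0.89] ang -1.023246072380288 cost 0.825
tcp in holder [-158.89   20.9 ] [-158.28   17.36] yaw-h -1.0806486925836793 force [ 0.34 -0.12 -0.39] 30.225
```

```bash
python3 -m crank '-0.1 -8 0 0 0 0 0;-0.1 -8 0 0 0 0 0;-0.1 -8 0 0 0 0 0;-0.1 -6 0 0 0 0 -0.5;-0.1 -5 0 0 0 0 -0.5;-0.1 -5 0 0 0 0 0;-0.1 0 0 0 0 0 0'; sed -i 's/m\["orange"\]&near(im.shape\[:2\],"scene",(p0\[0\],p0\[1\],6),45)/OR/; s/^q,c2/hs=cv2.cvtColor(im,cv2.COLOR_BGR2HSV);OR=m["orange"]\&(hs[...,0]>=5)\&(hs[...,0]<20);k,L,S_,C_=cv2.connectedComponentsWithStats(OR.astype(np.uint8));OR=L==(1+np.argmin([np.hypot(*(C_[i]-proj("scene",(p0[0]-2,p0[1]+37,6))))+(99 if S_[i][4]<15 else 0) for i in range(1,k)]));print("stripe px",OR.sum())\nq,c2/' st.py; python3 st.py 512,-173,-85.5
```

```text
time_s: 31.15
ee_pos: [524.3, -113.4, -10.1]
ee_rot: [180.0, 0.1, 94.7]
force: [-0.8, -0.7, 0.6]
gripper_width: 50.4
gripper_force: 0.0
holder [ 514.74 -234.04] -85.70599005375595 cost 0.254
stripe px 22
scene h blade in holder [-53.43   6.15] ang 2.092488811803594 cost 0.95
top h blade in holder [-51.69   4.09] ang 1.8074188907632514 cost 0.95
tcp in holder [-119.55   18.53] [-117.75   16.79] yaw-h 0.3984610743133743 force [-0.77 -0.75  0.57] 31.15
```

```bash
python3 -m crank '-0.1 -4 0 0 0 0 0;-0.1 -4 0 0 0 0 0;-0.1 -4 0 0 0 0 0;-0.1 0 0 0 0 0 0'|sed -n '2,4p;6p';python3 -m crank '-0.1 -3 0 0 0 0 0;-0.1 -3 0 0 0 0 0;-0.1 -2 0 0 0 0 0;-0.1 0 0 0 0 0 0'|sed -n '2,4p;6p'
```

```text
ee_pos: [525.1, -125.2, -10.1]
ee_rot: [180.0, 0.0, 94.7]
force: [-0.7, -0.1, -0.2]
gripper_force: 0.1
ee_pos: [525.7, -132.9, -10.1]
ee_rot: [180.0, 0.0, 94.7]
force: [-1.0, 0.4, -0.0]
gripper_force: 0.6
```

```bash
python3 - <<'E'
from fit import *
im=grab_frame("scene");a=cv2.resize(im[225:345,100:260],(800,600),interpolation=cv2.INTER_CUBIC);cv2.imwrite("pics/s7.png",a)
h=np.load("h.npy");s=env.state();print(hol(h,s["ee_pos"]),s["ee_rot"][2])
hs=cv2.cvtColor(im,cv2.COLOR_BGR2HSV);p=w(h,[(-45-31+d,y,6) for d in(8,) for y in(-40,-20,0,20,40)]);print([ (hs[int(round(v)),int(round(u))]).tolist() for u,v in (proj("scene",X) for X in p)])
E
```

```text
[-98.26816466  16.69646183] 94.67922215597191
[[13, 233, 153], [13, 237, 152], [13, 237, 153], [12, 220, 155], [13, 228, 154]]
```

```bash
sed -i 's/OR=m\["orange"\]&(hs\[...,0\]>=5)&(hs\[...,0\]<20)/OR=(hs[...,0]>=9)\&(hs[...,0]<17)\&(hs[...,1]>190)/' st.py; python3 st.py 512,-195,-85.5; python3 -m crank '-0.1 -2 0 0 0 0 0;-0.1 -2 0 0 0 0 0;-0.1 0 0 0 0 0 0'|sed -n '2,4p;6p';python3 -m crank '-0.1 -2 0 0 0 0 0;-0.1 -2 0 0 0 0 0;-0.1 0 0 0 0 0 0'|sed -n '2,4p;6p'; python3 st.py 513,-203,-85.5
```

```text
holder [ 513.84 -232.74] -86.071412284019 cost 0.244
stripe px 349
scene h blade in holder [-34.37   2.99] ang 0.10138353667233613 cost 0.232
top h blade in holder [-33.99   0.25] ang -0.5491086146310613 cost 0.232
tcp in holder [-98.83  18.7 ] [-98.27  16.7 ] yaw-h 0.7506344399909182 force [-1.1   0.29 -0.64] 32.25
ee_pos: [525.8, -136.7, -10.1]
ee_rot: [-180.0, 0.0, 94.7]
force: [-1.0, 1.8, 0.5]
gripper_force: 1.0
ee_pos: [525.8, -138.9, -10.1]
ee_rot: [-179.9, -0.2, 94.6]
force: [-1.2, 7.9, 2.5]
gripper_force: 4.5
holder [ 514.21 -232.93] -86.10001415817428 cost 0.249
stripe px 350
scene h blade in holder [-28.36   3.32] ang 0.6194357011395824 cost 0.241
top h blade in holder [-27.76   0.88] ang -0.059658324319092425 cost 0.241
tcp in holder [-92.97  17.95] [-92.2   16.28] yaw-h 0.6927965614291622 force [-1.2   7.86  2.54] 33.05
```

The blade has stalled against the shoulder: the TCP is at -92 as expected and the force has risen to 8 N. I press a little more to seat it and check with the last picture.

```bash
python3 -m crank '-0.1 -2 0 0 0 0 0;-0.1 -1 0 0 0 0 0;-0.1 0 0 0 0 0 0;-0.1 0 0 0 0 0 0'|sed -n '2,4p;6p'; python3 - <<'E'
from fit import *
im=grab_frame("scene");cv2.imwrite("pics/s8.png",cv2.resize(im[235:340,100:240],(800,600),interpolation=cv2.INTER_CUBIC))
E
```

```text
ee_pos: [525.7, -139.2, -10.1]
ee_rot: [-179.9, -0.4, 94.5]
force: [-0.3, 18.2, 4.6]
gripper_force: 9.4
```

View pics/s8.png

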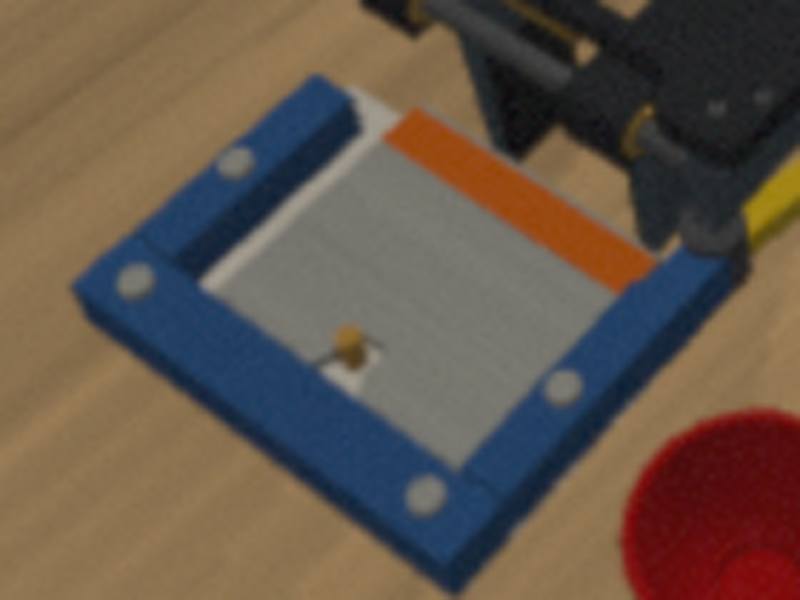

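The blade is home: the pin (350,345) sits in the notch, the notched edge lies along the shoulder and the orange edge is outside the cheeks. Next I retreat, go round to the far side of the open gate and check the gate before pushing.

```bash
python3 -m crank '-0.1 8 0 0 0 0 0;-0.1 12 0 0 0 0 0;-0.1 5 0 0 0 0 0;-0.1 0 0 -50 0 0 0;1 0 0 -50 0 0 0;1 11 48 0 0 0 0;1 11 48 0 0 0 0;1 0 0 0 0 0 0;1 0 0 0 0 0 0' 20; python3 st.py 513,-203,-85.5; python3 - <<'E'
from fit import *
h=np.load("h.npy")
for n in ("gate_post","gate"): print([(hol(h,d["point"]).round(0),round(d["p"],2)) for d in models.search_frame(n,"scene")[:2]])
E
```

```text
time_s: 34.78
ee_pos: [617.4, -89.0, 89.3]
ee_rot: [-179.9, 0.0, 94.7]
force: [0.5, 1.4, -0.4]
gripper_width: 3.5
gripper_force: 0.0
holder [ 513.85 -232.71] -86.07150019533103 cost 0.25
stripe px 348
scene h blade in holder [-28.33   4.06] ang 0.4642666774315654 cost 0.246
top h blade in holder [-27.96   1.27] ang -0.1863133851838503 cost 0.246
tcp in holder [-136.25  113.14] [-134.64  111.57] yaw-h 0.7603216212227579 force [ 0.49  1.42 -0.45] 34.775
[(array([-126.,   76.]), 0.51)]
[(array([-123.,   75.]), 0.87), (array([-30.,   4.]), 0.66)]
```

```bash
python3 -m crank '1 0 0 50 0 0 0;1 0 0 25 0 0 0;1 1.5 -6 0 0 0 0;1 1.5 -6 0 0 0 0;1 4 -10 0 0 0 0;1 4 -10 0 0 0 0;1 0.5 -9.3 0 0 0 0;1 0.5 -9.3 0 0 0 0;1 -2.2 -9 0 0 0 0;1 0 0 0 0 0 0'; python3 gate.py
```

```text
time_s: 36.17
ee_pos: [557.1, -84.1, 14.9]
ee_rot: [-179.9, -0.0, 94.6]
force: [-0.0, -0.3, 0.4]
gripper_width: 0.6
gripper_force: 0.2
tcp [-144.4   51.8] [-0.04601929 -0.27593209  0.36726337]
[(array([-120.,   45.]), 0.55), (array([ 9., 24.]), 0.41)]
[(array([-117.,   44.]), 0.71)]
```

```bash
python3 -m crank '1 -2.3 -9 0 0 0 0;1 -4.8 -8 0 0 0 0;1 -4.8 -8 0 0 0 0;1 -5.7 -5.2 0 0 0 0;1 -5.7 -5.2 0 0 0 0;1 -5 -4 0 0 0 0;1 -4 -3 0 0 0 0;1 0 0 0 0 0 0';  python3 gate.py
```

```text
time_s: 37.38
ee_pos: [517.8, -119.9, 14.7]
ee_rot: [-179.9, -0.0, 94.7]
force: [-0.8, 0.5, -0.2]
gripper_width: 0.4
gripper_force: 0.1
tcp [-111.8    9.8] [-0.83460928  0.50363549 -0.19464337]
[(array([-85.,  17.]), 0.6)]
[(array([-82.,  21.]), 0.77)]
```

```bash
python3 -m crank '1 -1.5 0 0 0 0 0;1 -1.5 0 0 0 0 0;1 0 0 0 0 0 0'|sed -n '2p;4p'; python3 -m crank '1 -1 0 0 0 0 0;1 -1 0 0 0 0 0;1 0 0 0 0 0 0'|sed -n '2p;4p'
```

```text
ee_pos: [518.5, -122.5, 14.9]
force: [-1.5, 2.2, -0.2]
ee_pos: [518.5, -123.9, 14.8]
force: [-1.4, 4.9, 0.7]
```

```bash
python3 -m crank '1 -1 0 0 0 0 0;1 -1 0 0 0 0 0;1 0 0 0 0 0 0'|sed -n '2p;4p'; python3 -m crank '1 8 0 0 0 0 0;1 15 0 0 0 0 0;1 0 0 -50 0 0 0;1 0 0 -50 0 0 0;1 40 -30 -20 0 0 0;1 45 -30 0 0 0 0;1 45 -20 0 0 0 0;1 0 0 0 0 0 0'|sed -n '1,4p'; sed -i 's/(561,-120,30),32/(540,-140,30),26/' gate.py; python3 gate.py; python3 b.py 514,-202,-85.5; python3 - <<'E'
from fit import *
for n in ["red_cup","brass_socket","jar","candle_sleeve"]: print(n,[(np.array(d["point"]).round(0),round(d["p"],2)) for d in models.search_frame(n,"top")[:1]])
E
```

```text
ee_pos: [518.4, -124.3, 14.8]
force: [-2.0, 9.4, 2.4]
time_s: 39.7
ee_pos: [425.4, 21.5, 135.2]
ee_rot: [180.0, 0.0, 94.9]
force: [0.9, -0.7, -0.5]
tcp [-260.1  -71. ] [ 0.88511886 -0.74464095 -0.50711781]
red [-86.4   7. ] 33 a= 0.02
yellow [-86.3  35.7] 83 a= 0.04
[(array([-79.,  20.]), 0.54)]
[(array([-80.,  22.]), 0.56)]
blade [ 511.8 -203.2] -83.0 cost 0.289 holder [-29.2  -2.8] ang 2.4
  tcp in blade frame [-230.6  -56.3] yaw-err -2.3
blade [ 516.8 -202.9] -85.7 cost 0.281 holder [-29.2   2.2] ang -0.3
  tcp in blade frame [-227.8  -72. ] yaw-err 0.4
tcp [428.   18.9 135.1] 94.646693958383 holder [-257.3  -68.6] 0.7083310043224662 39.9
red_cup []
brass_socket [(array([657.,  22.,  10.]), 0.53)]
jar [(array([ 399., -101.,   62.]), 0.81)]
candle_sleeve []
```

```bash
python3 -m crank '1 0 0 0 0 0 0;1 0 0 0 0 0 0;1 0 0 0 0 0 0;1 0 0 0 0 0 0'|sed -n '1,4p'; python3 -c "
from workcell import env
print(env.job_done())"
```

```text
time_s: 40.65
ee_pos: [427.0, 19.4, 135.0]
ee_rot: [180.0, 0.0, 94.7]
force: [-0.9, -1.8, 0.1]
the job is handed in; nothing more can be done
None
```

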